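# Hold a battery pack in the corner of the tester

## Robot

A 7-joint arm with a two-finger parallel gripper is mounted at the origin on the work surface. World frame = base frame: x ahead of the robot, y to its left, z up, the work surface at z = 0. Lengths are in m, angles in rad, forces in N, time in s.
With the tool pointing down it reaches from about 0.4 to 0.9 m from the base axis. Payload 5.6 kg.
Tool frame: the origin (TCP) lies midway between the tips of the shut fingers; the grasp point (between the pads) lies 19 mm behind it; y points along the fingers, z is the direction in which the jaws open and shut, and the axes are right-handed (so a half turn about y gives the same grasp; the last joint's range is limited). The gripper opens to 92 mm and grips with 3 to 60 N. Pads are 20 mm wide; open, the fingers measure 128 mm over their backs; the gripper's body (75 mm by 189 mm) begins 69 mm behind the grasp point.
Start: joints at [-1.146, 0.468, -0.012, 1.603, 0.006, 1.071, -0.056], TCP at [0.293, 0.58, 0.215] pointing down, gripper open.
Joint ranges: [-2.53, 2.53], [-0.31, 2.02], [-1.57, 1.55], [0.28, 2.44], [-1.29, 4.43], [0.15, 1.84], [-2.92, 2.92]. Speed limits (rad/s): [2.57, 2.57, 3.14, 3.14, 3.14, 3.14, 3.14].

## Interface

Orientations are given as a 3x3 rotation matrix whose columns are the frame's x, y, z axes.
In Python, from station import env, effector, solver, viewer, workorder, search_frame, tip_of gives the robot as it stands. Calls block until the motion is done:
- env.reach(position, orientation): joint-space move of the TCP to a pose.
- env.movel(position, frame=None, rate=0.15): straight line of the TCP; frame=None keeps the orientation; rate is the mean speed in m/s.
- env.goto_joints(angles): joint-space move.
- effector.release() and effector.grasp(squeeze=None): open the fingers fully, or close them until they stop; squeeze is the grip in N (None keeps the last).
- env.pause(seconds).
- solver.inverse_kinematics(position, orientation): joint angles nearest the present ones, or None.
- env.sense(): the state.
- viewer.read_camera(name): name is "side" or "top" or "wrist"; returns (picture, depth): 384x512x3 uint8, red, green, blue; 384x512 float32, m along the optical axis (not along the pixel's ray), 0 where there is no reading.
- viewer.camera_info(name): a dict with "intrinsics" (3x3 intrinsics, pixels), "eye" and "rotation" of the camera in the world; the wrist camera has in their place "T_tool_cam" (4x4, takes a point from camera to tool coordinates, whose origin is the TCP and whose axes are the tool frame's). Camera axes: x right, y up, looking along -z (the intrinsics and any distortion apply to the point x, -y, -z); pixel columns grow to the right and rows downward; lengths in m; the calibration is good to about 2 mm. A picture is of the moment at which its call begins: read the wrist's pose just before it. camera_info takes no time and is no camera call.
A pose or a line that the arm cannot do raises env.PlanningError and nothing moves.
- workorder.finish_job(): hands the job in, once; it reports no verdict.
Trained networks look in the newest picture that a camera, given by its name, has taken for a name from the list of things; names that differ only in an ending like _2 or _b are one class to them, and where a whole thing is asked for, a point or a joint stands for the part that bears it (a point fixed in the world has none). Each returns a list of dicts, best first, with "score" (0 to 1); they miss things now and then, are a little off and sometimes report something else, mostly with a low value. They report only what shows in the picture. A call takes as long as a camera call. They do not tell look-alikes from the thing itself.
- search_frame(camera, name): "at" ([x, y, z] in m, in world coordinates, good to about 4 mm: the middle of the surface that is visible of it).
- tip_of(camera, name): "at" ([x, y, z] in m, in world coordinates, good to about 4 mm: a listed point, or the origin of a listed thing).
The state is a dict: "t": time; "joint_positions": joint angles; "joint_velocities": joint speeds; "tau": joint torques, N m; "ee_pos": TCP position; "tcp_rot": TCP orientation; "wrist_force": force on the tool from outside, world axes, zero at the start; "moment": the same for the moment, N m; "gripper_width": finger opening in m.
Only numpy, scipy, OpenCV 4.12 (cv2) and the standard library are available. Lean on these libraries where they do the work, as an engineer would, in place of code of your own. Each camera call takes 0.05 s, during which the arm holds its last target.

## Task

Check the long battery pack on the tester: pick it up off the bench and lay it flat on the tester's plate with its brass-contact end towards the end fence (the one beside the display housing). Press it snugly into the corner so that it touches both fences at once, and finish while still holding it pressed against both; do not let go. Leave the short pack, the handheld oximeter and the gel jar where they are.

Things in the scene. Friction and masses are not known exactly. Their poses are not given: they have to be found in the camera images.
- pack: Long battery pack, loose: grey block 100 (x) x 56 (y) x 30 high; black grip ridge on the middle of its top, 60 (x) x 18 (y) x 28 high (58 overall). 0.3 to 0.55 kg, balanced at the middle. Two flush brass strips at its +x end. Origin: centre of underside, z up. Starts flat on the bench, ridge up, its +x within 65 degrees of straight away from the robot (world x).
- pack_contacts (a point): Point on the long pack: middle of the lower edge of its contact end (50 mm from the pack's origin along its +x).
- corner (a point): Tester's inner corner: where both fences' inner faces meet the plate top, 12 above the bench. +x points into the end fence, +y into the side fence, z up; free plate reaches 140 to -x, 95 to -y. Fully seated, the pack's origin is at (-50, -28, 0) mm here, its x along this x. Tester is fixed; yaw within 20 degrees of world x.
- fence_end: End fence, rigid dark steel bar fixed on the plate, 12 thick (x) x 110 long (y) x 24 high above the plate; its inner face is the -x face. Origin: centre of its underside, axes as the tester's. Right beyond it (+x) stands the tester's white display housing, 70 x 110, its top 44 above the bench.
- fence_side: Side fence, rigid dark steel bar fixed on the plate, 140 long (x) x 12 thick (y) x 24 high above the plate; its inner face is the -y face. It meets the end fence at the corner. Origin: centre of its underside, axes as the tester's. Nothing tall stands behind it.
- short_pack: Bystander: a shorter pack of the same make, 62 x 56 x 30, ridge 44 x 18 x 28 on top, no brass strips. Origin: centre of the underside. Leave alone.
- oximeter: Bystander: white handheld oximeter lying flat, 120 x 62 x 28, dark display and green key panel on top. Origin: centre of the underside. Leave alone.
- gel: Bystander: small upright jar, 56 diameter x 85 high. Origin: centre of the underside. Leave alone.
There are look-alikes about, which are no part of the job. Of the things that look like the part that bears corner, take the one that is nearest to the robot's base at the start.

How it is judged:
On the way, in this order (a step that is already met when the one before it is completed fails the run):
1. the long pack is picked up: held in the fingers with its underside at least 25 mm above the bench (height (world z) of pack above 0.025 m and contact force between the fingers and pack above 1 N), for 0.2 s.
2. the long pack sits flat in the tester's corner, touching both fences (x of pack in the frame of corner between -0.053 and -0.047 m and y of pack in the frame of corner between -0.031 and -0.025 m and z of pack in the frame of corner between -0.0025 and 0.0025 m and x of pack_contacts in the frame of corner above -0.004 m and angle between the x axis of pack and the x axis of corner, either way round below 0.04 rad and angle between pack's own z axis and vertical below 0.04 rad and contact force between pack and fence_end above 1 N and contact force between pack and fence_side above 1 N and contact force between the fingers and pack above 1 N and linear speed of pack below 0.01 m/s), for 0.3 s.
At the end, for the whole second after the job is handed in: The long pack lies flat on the plate (within 2.5 mm and 0.04 rad), contact end at the end fence, square to the fences within 0.04 rad and within 3 mm of the fully seated place, at rest, pressed against each of the two fences with more than 1 N, with the fingers still on it (all of step 2); the arm keeps its last pose, push and grip.
It fails at once if the short pack is moved more than 20 mm (distance of short_pack from where it was at the start of the episode above 0.02 m).
It fails at once if the oximeter is moved more than 20 mm (distance of oximeter from where it was at the start of the episode above 0.02 m).
It fails at once if the gel jar is moved more than 20 mm (distance of gel from where it was at the start of the episode above 0.02 m).
It also fails if it takes over 54 s, if anything falls off the work surface, if the arm or the gripper's body presses on something with over 40 N, if the wrist force passes 120 N, or if a joint passes its speed limit or range.

## Working session

There is one attempt and no reset: what is moved stays moved. The work goes in short steps, each a Python script; the robot and the scene stay as the last script left them, time stands still between calls to the robot, and variables do not carry over. Pictures are saved under pics/ and viewed, and the job is handed in when it is done.

```bash
ls; mkdir -p pics
python3 - <<'E'
from station import env, effector, solver, viewer, workorder, search_frame, tip_of
import cv2, numpy as np
np.set_printoptions(precision=4,suppress=True)
s=env.sense(); print(s)
for c in ("side","top","wrist"):
    im,d=viewer.read_camera(c); cv2.imwrite(f"pics/{c}0.png",im[:,:,::-1]); np.save(f"pics/{c}0d.npy",d); np.save(f"pics/{c}0.npy",im)
    print(c,viewer.camera_info(c))
    for n in ("pack","pack_contacts","corner","fence_end","fence_side","short_pack","oximeter","gel"):
        if c!="wrist" or 1:
            print(c,n,[(np.round(r["score"],2),np.round(r["at"],3)) for r in tip_of(c,n)])
print(env.sense()["t"])
E
```

```text
pics
{'t': 0.0, 'joint_positions': array([-1.146 ,  0.4684, -0.0116,  1.6036,  0.006 ,  1.0714, -0.0563]), 'joint_velocities': array([ 0.0011,  0.0013,  0.0004, -0.0008, -0.0006, -0.0018,  0.0016]), 'tau': array([ -0.0001, -52.0571,  -0.0122, -24.3763,  -0.0566,   0.0172,
         0.0001]), 'ee_pos': array([0.2929, 0.5796, 0.2136]), 'tcp_rot': array([[ 0.8925, -0.0007,  0.451 ],
       [-0.451 , -0.0016,  0.8925],
       [ 0.0001, -1.    , -0.0018]]), 'wrist_force': array([ 0.1907,  0.2287, -0.4298]), 'moment': array([-0.0451,  0.0287, -0.0278]), 'gripper_width': 0.09211271995308982}
side {'intrinsics': array([[350.933 ,   0.    , 250.6738],
       [  0.    , 350.933 , 185.776 ],
       [  0.    ,   0.    ,   1.    ]]), 'eye': array([ 0.4638, -0.6789,  0.5802]), 'rotation': array([[ 0.9989,  0.0199, -0.0424],
       [-0.0463,  0.5545, -0.8309],
       [ 0.007 ,  0.832 ,  0.5548]])}
side pack [(np.float64(0.69), array([ 0.448, -0.204,  0.001]))]
side pack_contacts [(np.float64(0.8), array([ 0.475, -0.159,  0.002]))]
side corner [(np.float64(0.82), array([0.558, 0.25 , 0.006])), (np.fl
[... 1628 characters left out ...]
ay([[267.9228,   0.    , 255.198 ],
       [  0.    , 267.9228, 190.8148],
       [  0.    ,   0.    ,   1.    ]]), 'T_tool_cam': array([[ 0.0008, -0.9596, -0.2814, -0.0792],
       [-0.0014,  0.2814, -0.9596, -0.1702],
       [ 1.    ,  0.0012, -0.0011,  0.0003],
       [ 0.    ,  0.    ,  0.    ,  1.    ]])}
wrist pack []
wrist pack_contacts []
wrist corner [(np.float64(0.8), array([0.402, 0.619, 0.012]))]
wrist fence_end [(np.float64(0.78), array([0.401, 0.58 , 0.014]))]
wrist fence_side [(np.float64(0.92), array([0.325, 0.632, 0.013])), (np.float64(0.67), array([0.491, 0.253, 0.014]))]
wrist short_pack []
wrist oximeter []
wrist gel [(np.float64(0.56), array([0.4  , 0.376, 0.002]))]
1.35
```

View pics/top0.png

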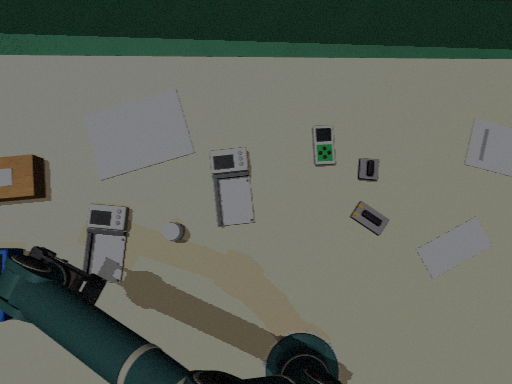

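View pics/side0.png

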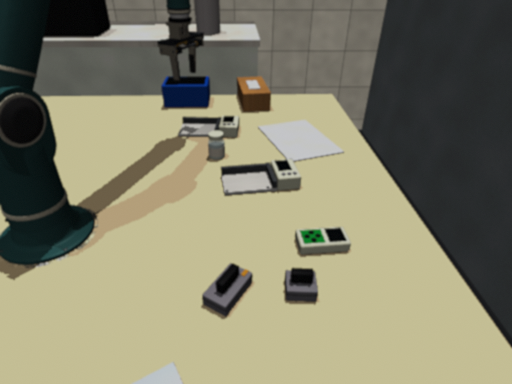

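Two testers carry a corner: A at top px (233,188), with its corner at about (0.56, 0.25), and B at px (106,240), with its corner at about (0.40, 0.62). A is nearer the base (about 0.61 m against 0.73 m), so A is the one meant. The long pack is at top px (370,218), with brass on its upper-left end. The short pack is at (368,168). Next I'll take enlarged crops and wrist views.

```bash
cat > h.py <<'E'
from station import env, effector, solver, viewer, workorder, search_frame, tip_of
import cv2, numpy as np
np.set_printoptions(precision=4,suppress=True)
def R(yaw,flip=False):
    c,s=np.cos(yaw),np.sin(yaw); k=-1 if flip else 1
    return np.column_stack([[k*c,k*s,0],[0,0,-1],[-k*s,k*c,0]])
def snap(name,tag):
    s=env.sense(); im,d=viewer.read_camera(name); i=viewer.camera_info(name)
    if name=="wrist":
        T=np.eye(4);T[:3,:3]=s["tcp_rot"];T[:3,3]=s["ee_pos"];T=T@i["T_tool_cam"]; Rc,e=T[:3,:3],T[:3,3]
    else: Rc,e=i["rotation"],i["eye"]
    np.savez(f"pics/{tag}.npz",im=im,d=d,K=i["intrinsics"],R=Rc,e=e); cv2.imwrite(f"pics/{tag}.png",im[:,:,::-1])
def cloud(tag):
    z=np.load(f"pics/{tag}.npz"); d=z["d"];K=z["K"]; v,u=np.indices(d.shape)
    P=np.stack([(u-K[0,2])/K[0,0]*d,-(v-K[1,2])/K[1,1]*d,-d],-1)@z["R"].T+z["e"]
    P[d<=0]=np.nan
    return z["im"],P
def show(tag,box,out,k):
    im=cv2.imread(f"pics/{tag}.png"); x0,y0,x1,y1=box
    cv2.imwrite(f"pics/{out}.png",cv2.resize(im[y0:y1,x0:x1],None,fx=k,fy=k,interpolation=cv2.INTER_CUBIC))
E
python3 - <<'E'
from h import *
show("top0",(60,110,400,290),"top0crop",2.3)
s=env.sense()
for f in (0,1):
  for p,y in (((.448,-.203,.2),1.05),((.51,.225,.2),0.05)):
    print(f,p,solver.inverse_kinematics(np.array(p),R(y,f)))
E
```

```text
0 (0.448, -0.203, 0.2) [ 1.3571  0.5885 -1.3055  1.9428  0.6384  1.1175  2.4086]
0 (0.51, 0.225, 0.2) [-0.508   0.3272  0.0398  1.85   -0.0155  0.9647  1.1593]
1 (0.448, -0.203, 0.2) [-0.3882  0.2755  0.8829  2.0389 -0.2629  0.9418  0.112 ]
1 (0.51, 0.225, 0.2) [-0.9709  0.3616  0.6195  1.8796 -0.2502  0.9781 -1.7616]
```

View pics/top0crop.png

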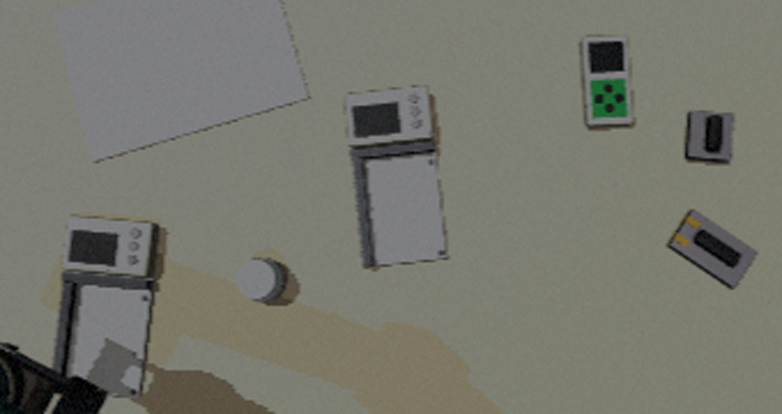

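The crop confirms it. Tester A, at crop (400,180), has its end fence at (395,148) and its side fence at (363,210). Tester B, at (110,300), is the look-alike further from the base. The long pack with brass strips is at (712,248) and the short pack at (710,137). I'll survey tester A with the wrist camera on the way to the pack.

```bash
python3 - <<'E'
from h import *
q=solver.inverse_kinematics(np.array((.52,.22,.27)),R(0.13,True)); print(q)
env.goto_joints([-0.42,0.35,0,1.75,0,1.04,-1.95])
print(env.sense()["ee_pos"])
env.reach(np.array((.54,.23,.24)),R(0.13,True)); print(env.sense()["joint_positions"],env.sense()["t"])
snap("wrist","wt1")
env.movel(np.array((.50,.17,.24))); snap("wrist","wt2")
print(env.sense()["t"], tip_of("wrist","corner"))
env.goto_joints([0.42,0.35,0,1.75,0,1.04,-.1])
env.reach(np.array((.46,-.20,.22)),R(1.05,True)); print(env.sense()["joint_positions"],env.sense()["t"])
snap("wrist","wp1")
env.movel(np.array((.43,-.23,.24))); snap("wrist","wp2")
print(tip_of("wrist","pack"),tip_of("wrist","pack_contacts"))
snap("top","top1");print(env.sense()["t"])
E
python3 -c "
import cv2,numpy as np
a=[cv2.imread(f'pics/{n}.png') for n in ('wt1','wt2','wp1','wp2')]
cv2.imwrite('pics/grid1.png',cv2.resize(np.vstack([np.hstack(a[:2]),np.hstack(a[2:])]),(800,600)))"
```

```text
[-0.9551  0.2913  0.6112  1.7867 -0.184   1.1208 -1.7239]
[0.5491 0.2099 0.2266]
[-0.4421  0.3371 -0.0274  1.7343  0.0092  1.0685 -1.909 ] 3.2583
3.9917 [{'at': [0.5597, 0.2523, 0.0103], 'score': 0.94}]
[ 0.3657  0.2112 -0.0287  1.954   0.0072  0.9752 -0.1844] 6.125
[{'at': [0.4454, -0.1991, 0.0014], 'score': 0.56}] [{'at': [0.4732, -0.1589, 0.003], 'score': 0.95}]
6.8417
```

View pics/grid1.png

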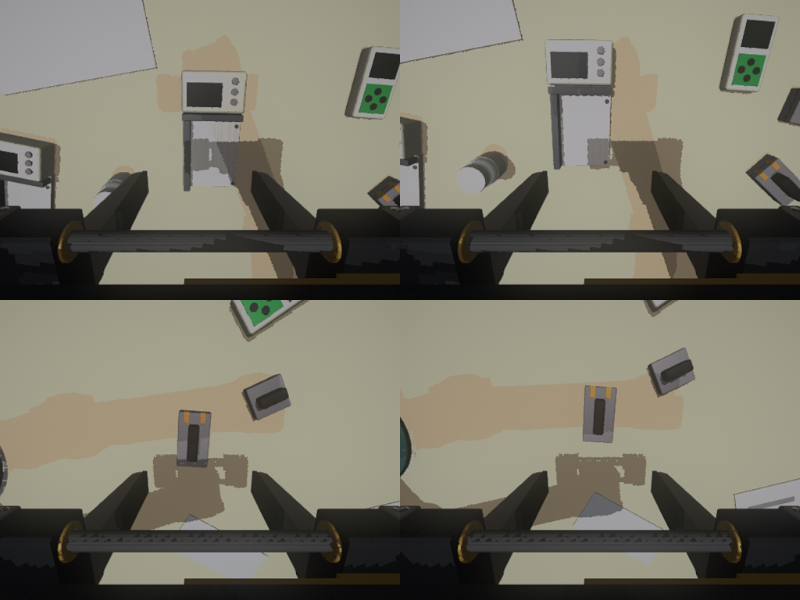

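In the wrist views, tester A is at grid (213,140), with its end fence at (213,117) and side fence at (187,155). The pack's brass end is up at (195,415). Next I'll fit both poses from the depth clouds of the two wrist views and check them against the top camera.

Run:
```python
from h import *
def rect(p):
    (c,wh,a)=cv2.minAreaRect(p.astype(np.float32)*1000); return np.round(c,1),np.round(wh,1),round(a,1)
for t in ("wp1","wp2","top1"):
    im,P=cloud(t); Q=P.reshape(-1,3); m=np.linalg.norm(Q[:,:2]-[.447,-.201],axis=1)<.075
    m&=np.isfinite(Q[:,2])
    Z=Q[m,2]; h=np.histogram(Z,np.arange(-.01,.08,.004)); print(t,h[0])
    hi=Q[m&(Q[:,2]>.047)]; mid=Q[m&(Q[:,2]>.022)]; body=Q[m&(Q[:,2]>.022)&(Q[:,2]<.04)]
    print(" bench z",np.median(Z[Z<.01]),"body z",np.median(body[:,2]),"ridge z",np.median(hi[:,2]))
    print(" ridge",rect(hi[:,:2])," body",rect(mid[:,:2]))
    r=im.reshape(-1,3).astype(int); br=m&(r[:,0]-r[:,2]>60)&(Q[:,2]>.02); print(" brass",br.sum(),Q[br].mean(0))
for t in ("wt1","wt2","top1"):
    im,P=cloud(t); Q=P.reshape(-1,3); ok=np.isfinite(Q[:,2])
    yaw=.13
    L=(Q[:,:2]-[.559,.2535])@np.array([[np.cos(yaw),-np.sin(yaw)],[np.sin(yaw),np.cos(yaw)]])
    inb=ok&(L[:,0]>-.15)&(L[:,0]<.02)&(L[:,1]>-.12)&(L[:,1]<.03)
    print(t,np.histogram(Q[inb,2],np.arange(-.01,.08,.004))[0])
    pl=inb&(Q[:,2]<.02)&(Q[:,2]>.007); fe=inb&(Q[:,2]>.029)&(Q[:,2]<.042)
    print(" plate z",np.median(Q[pl,2])," fence z",np.median(Q[fe,2]))
    print(" plate rect",rect(Q[pl,:2]))
    s=fe&(L[:,0]<-.01); e=fe&(L[:,1]<-.01)&(L[:,0]>-.005)
    print(" side",rect(Q[s,:2])," end",rect(Q[e,:2]))
```

```text
wp1 [   0   25 4824   31    8   11    6   19   15 1129 1024   11    4    7
    6    9  412  201    0    0    0    0]
 bench z -5.542498175950539e-05 body z 0.029956505585505472 ridge z 0.3266261260780095
 ridge (array([ 453.8, -198.1]), array([ 72. , 135.7]), 60.1)  body (array([ 449.1, -202.4]), array([100.3, 136.7]), 56.5)
 brass 323 [ 0.4668 -0.1692  0.1657]
wp2 [   0   31 4857   30    0    0    0    7    0 1119 1053    1    2    3
    3    5  382  230    0    0    0    0]
 bench z -4.874717688002628e-05 body z 0.02996950371008189 ridge z 0.3462256904469792
 ridge (array([ 442.8, -208.3]), array([ 76.5, 150. ]), 60.2)  body (array([ 442.5, -211. ]), array([122.1, 121.2]), 15.3)
 brass 340 [ 0.4547 -0.1848  0.1794]
top1 [ 40 295 543 302  62   8  10  12  54 202 192  50   9   2   6  18  59  43
  11   0   0   0]
 bench z 0.0002164860237799937 body z 0.029952655859260213 ridge z 0.6050477121036357
 ridge (array([ 429.4, -217.3]), array([101.7, 144.3]), 37.7)  body (array([ 437.9, -212.9]), array([126.2, 126.8]), 14.8)
 brass 33 [ 0.4672 -0.1684  0.0302]
wt1 [   0   20 2471    8   22 50
[... 301 characters left out ...]
18.9, 84.2]), 7.6)
wt2 [   0   15 2626   22   21 5810   81   54   45   53   68 1552   96  149
    0    0    0    0    0    0    0    0]
 plate z 0.01205954163647388  fence z 0.036072346991350535
 plate rect (array([503.8, 206.5]), array([154.8, 109.7]), 6.6)
 side (array([484.7, 250.7]), array([128.1,  12.6]), 6.6)  end (array([576.3, 203. ]), array([18., 84.]), 7.4)
top1 [ 30 213 381 255 409 681 325  54  24  23 104 169 110  32  13   0   0   0
   0   0   0   0]
 plate z 0.011924902279758065  fence z 0.0360605488793313
 plate rect (array([502.5, 198.7]), array([158.1, 142.6]), 4.3)
 side (array([483.7, 250.7]), array([128.6,  12.3]), 6.6)  end (array([575. , 202.3]), array([21.4, 84.8]), 7.3)
```

Run:
```python
from h import *
def rect(p):
    (c,wh,a)=cv2.minAreaRect(p.astype(np.float32)*1000); return np.round(c,1),np.round(wh,1),round(a,1)
for t in ("wp1","wp2","top1"):
    im,P=cloud(t); Q=P.reshape(-1,3); m=np.linalg.norm(Q[:,:2]-[.447,-.201],axis=1)<.075
    m&=np.isfinite(Q[:,2])&(Q[:,2]<.065)
    print(t," ridge",rect(Q[m&(Q[:,2]>.054)][:,:2])," body",rect(Q[m&(Q[:,2]>.027)&(Q[:,2]<.062)][:,:2]))
    r=im.reshape(-1,3).astype(int); br=m&(r[:,0]-r[:,2]>60)&(Q[:,2]>.027); print(" brass",br.sum(),Q[br].mean(0))
yaw=np.radians(6.6); W=np.array([[np.cos(yaw),-np.sin(yaw)],[np.sin(yaw),np.cos(yaw)]])
for t in ("wt1","wt2"):
    im,P=cloud(t); Q=P.reshape(-1,3); ok=np.isfinite(Q[:,2])
    L=(Q[:,:2]-[.559,.2535])@W
    top=ok&(abs(Q[:,2]-.036)<.0015)
    s=top&(L[:,0]>-.12)&(L[:,0]<-.02)&(abs(L[:,1])<.03); e=top&(L[:,1]>-.08)&(L[:,1]<-.02)&(abs(L[:,0])<.03)
    pl=ok&(abs(Q[:,2]-.012)<.0015)
    ps=pl&(L[:,0]>-.12)&(L[:,0]<-.02)&(abs(L[:,1])<.03); pe=pl&(L[:,1]>-.08)&(L[:,1]<-.02)&(abs(L[:,0])<.03)
    print(t,"side y",np.percentile(L[s,1],[1,5,95,99])*1e3,"plate max y",np.percentile(L[ps,1],[95,99])*1e3)
    print("  end x",np.percentile(L[e,0],[1,5,50,95,99])*1e3,"plate max x",np.percentile(L[pe,0],[95,99])*1e3)
    # slope of inner edges
    for (sel,a,b) in ((s,0,1),(e,1,0)):
        xs=[];ys=[]
        for lo in np.arange(-.11,-.03,.005):
            k=sel&(L[:,a]>lo)&(L[:,a]<lo+.005)
            if k.sum()>5: xs.append(lo);ys.append(L[k,b].min())
        print("  slope deg",np.degrees(np.polyfit(xs,ys,1)[0]))
```

```text
wp1  ridge (array([ 446.7, -201.1]), array([59.7, 17.9]), 56.2)  body (array([ 446.9, -200.9]), array([100.3,  55.9]), 56.3)
 brass 177 [ 0.4692 -0.1674  0.0307]
wp2  ridge (array([ 446.7, -201.2]), array([58.9, 17.9]), 56.4)  body (array([ 446.8, -201.1]), array([100.2,  56. ]), 56.2)
 brass 181 [ 0.4693 -0.1673  0.0307]
top1  ridge (array([ 444.3, -201.2]), array([58.8, 18.4]), 54.7)  body (array([ 444.6, -201.2]), array([100.4,  56.5]), 56.5)
 brass 28 [ 0.4678 -0.1682  0.0311]
wt1 side y [-0.1576  0.0148 11.6487 11.7604] plate max y [-0.9597 -0.4182]
  end x [ 2.6203  3.0836  8.4461 13.4332 14.0984] plate max x [-2.3759 -1.4613]
  slope deg -0.926666590369025
  slope deg 0.4619843527329698
wt2 side y [-0.2506  0.0719 11.0772 11.5631] plate max y [-1.3298 -0.2387]
  end x [ 2.2732  2.6194  7.9678 13.7156 14.0001] plate max x [15.5934 16.9411]
  slope deg -0.0956373033972071
  slope deg -0.7750328103559346
```

Pack pose: (0.4468, -0.2010), yaw 56.3°, body top at z 0.030 and ridge top at z 0.058. Both wrist views agree, and the top camera is within about 2 mm. Tester: corner (0.5612, 0.2535), yaw 6.6°, plate top at 0.012 and fence tops at 0.036. Grasping now.

```bash
python3 - <<'E'
from h import *
y=np.radians(56.25); Rg=R(y,True); p=np.array([.4468,-.2010,0])
env.reach(p+[0,0,.13],Rg)
env.movel(p+[0,0,.034],Rg,rate=.1); s=env.sense(); print(s["ee_pos"],s["wrist_force"])
effector.grasp(squeeze=45); s=env.sense(); print(s["gripper_width"],s["ee_pos"],s["wrist_force"],s["t"])
env.movel(p+[0,0,.16],Rg,rate=.1); env.pause(.3); s=env.sense(); print(s["gripper_width"],s["ee_pos"],s["wrist_force"],s["moment"],s["t"])
snap("wrist","wg1"); snap("side","sg1"); print(s["joint_positions"])
E
python3 -c "
import cv2,numpy as np
a=[cv2.imread(f'pics/{n}.png') for n in ('wg1','sg1')]
cv2.imwrite('pics/grid2.png',cv2.resize(np.hstack(a),(800,300)))"
```

```text
[ 0.4473 -0.2012  0.0346] [-0.0593 -0.0593  0.6932]
0.01773450455379157 [ 0.4466 -0.2009  0.0339] [-0.3137  0.1611  0.6509] 9.5917
0.01755097596554644 [ 0.4467 -0.2009  0.1597] [-0.1019  0.1922 -4.58  ] [ 0.0011  0.0842 -0.0087] 11.3
[ 0.3713  0.2718 -0.0195  2.0369  0.0071  0.8334 -0.2413]
```

View pics/grid2.png

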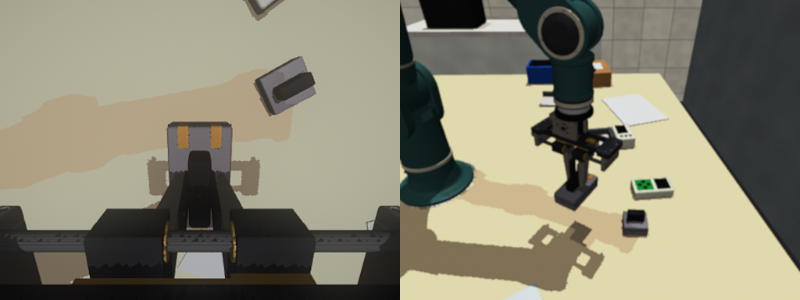

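The pack is held level by its ridge, with the brass end forward at (200,137). The opening is 17.6 mm and the load is 4.6 N. I'll check its pose in the hand and then carry it to just short of the corner.

```bash
cat >> h.py <<'E'
YT=np.radians(6.6); CORN=np.array([.5612,.2535,.012]); WT=np.array([[np.cos(YT),-np.sin(YT),0],[np.sin(YT),np.cos(YT),0],[0,0,1]])
def st(lab=""):
    s=env.sense(); print(lab,"t",round(s["t"],2),"tcp in corner mm",(WT.T@(s["ee_pos"]-CORN))*1e3,"F tester",WT.T@s["wrist_force"],"M",s["moment"],"w",round(s["gripper_width"],4)); return s
E
python3 - <<'E'
from h import *
im,P=cloud("wg1"); Q=P.reshape(-1,3)
y=np.radians(56.25); c=np.array([.4467,-.2009]); A=np.array([[np.cos(y),-np.sin(y)],[np.sin(y),np.cos(y)]])
L=(Q[:,:2]-c)@A; k=np.isfinite(Q[:,2])&(abs(L[:,1])<.03)&(L[:,0]>.03)&(L[:,0]<.06)&(Q[:,2]>.14)&(Q[:,2]<.17)
print(k.sum(),np.linalg.lstsq(np.c_[L[k],np.ones(k.sum())],Q[k,2],rcond=None)[0], "x max",np.percentile(L[k,0],99),"y",np.percentile(L[k,1],[1,99]))
Rt=R(YT,True)
def tgt(x,yy,z): return CORN+WT@np.array([x,yy,z])
# TCP height over pack underside = 0.034
a=tgt(-.062,-.040,.034+.10); q=solver.inverse_kinematics(a,Rt); print(q)
env.reach(a,Rt); st("above")
env.movel(tgt(-.062,-.040,.034+.015),Rt,rate=.12); env.pause(.2); st("low")
snap("wrist","wl1"); snap("side","sl1")
E
python3 -c "
import cv2,numpy as np
a=[cv2.imread(f'pics/{n}.png') for n in ('wl1','sl1')]
cv2.imwrite('pics/grid3.png',cv2.resize(np.hstack(a),(800,300)))"
```

```text
2660 [-0.2275  0.0038  0.1643] x max 0.049757971462265585 y [-0.0277  0.0267]
[-0.3654  0.3811 -0.1042  1.917   0.0517  0.846  -1.9521]
above t 12.93 tcp in corner mm [-61.7869 -41.2756 133.9331] F tester [ 0.0519  0.1841 -4.2634] M [-0.0093  0.1002 -0.0252] w 0.0175
low t 13.98 tcp in corner mm [-61.4013 -39.8165  49.854 ] F tester [-0.3841 -0.7552 -5.013 ] M [ 0.0166  0.1666 -0.0116] w 0.0176
```

View pics/grid3.png

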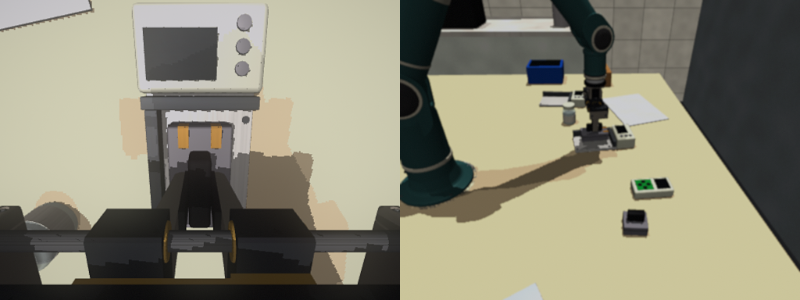

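Run:
```python
from h import *
for t,c,y in (("wg1",np.array([.4467,-.2009]),np.radians(56.25)),("wl1",None,YT)):
    im,P=cloud(t); Q=P.reshape(-1,3)
    if c is None: c=(CORN+WT@np.array([-.0614,-.0398,0]))[:2]
    A=np.array([[np.cos(y),-np.sin(y)],[np.sin(y),np.cos(y)]]); L=(Q[:,:2]-c)@A
    zr=.156 if t=="wg1" else .012+.0158+.030
    k=np.isfinite(Q[:,2])&(abs(L[:,1])<.027)&(L[:,0]>.02)&(L[:,0]<.047)&(abs(Q[:,2]-zr)<.006)
    z=Q[k]; print(t,k.sum(),np.linalg.lstsq(np.c_[L[k],np.ones(k.sum())],Q[k,2],rcond=None)[0],np.median(z[:,2]))
    k=np.isfinite(Q[:,2])&(abs(L[:,1])<.035)&(L[:,0]>.02)&(L[:,0]<.06)&(abs(Q[:,2]-zr)<.004)
    print(" x max",np.percentile(L[k,0],[97,99,99.7]),"y",np.percentile(L[k,1],[.5,2,98,99.5]))
    # heading of contact edge
    ys=np.arange(-.024,.024,.004); xs=[L[k&(abs(L[:,1]-v)<.002),0].max() for v in ys]; print(" edge angle deg",-np.degrees(np.polyfit(ys,xs,1)[0]))
    if t=="wl1":
        f=(Q[:,:2]-CORN[:2])@A; top=np.isfinite(Q[:,2])&(abs(Q[:,2]-.036)<.002)
        e=top&(f[:,1]>-.08)&(f[:,1]<-.02)&(abs(f[:,0])<.03); s=top&(f[:,0]>-.05)&(f[:,0]<-.01)&(abs(f[:,1])<.03)
        print(" end x",np.percentile(f[e,0],[1,5,95,99])*1e3,"side y",np.percentile(f[s,1],[1,5,95,99])*1e3)
```

```text
wg1 2824 [0.0076 0.0004 0.1557] 0.1559410562610027
 x max [0.049  0.0496 0.0497] y [-0.0281 -0.0271  0.0262  0.0271]
 edge angle deg -0.1715656321512351
wl1 2802 [0.0088 0.0029 0.0579] 0.058139630212963644
 x max [0.0491 0.0497 0.0498] y [-0.0275 -0.0267  0.0267  0.0277]
 edge angle deg -0.2827705455165026
 end x [-12.1206  -0.3306  11.6136  11.6782] side y [-21.2637   0.0632  11.0396  11.6744]
```

The pack is level (under 0.6°), square (under 0.3°) and centred in the hand. I'll lower it onto the plate, then step it into both fences under force feedback.

```bash
cat >> h.py <<'E'
Rt=R(YT,True)
def tgt(x,yy,z): return CORN+WT@(np.array([x,yy,z])*1e-3)
E
python3 - <<'E'
from h import *
z=40.
env.movel(tgt(-62,-40,z),Rt,rate=.05); env.pause(.15); st(z)
while z>31:
    z-=1; env.movel(tgt(-62,-40,z),Rt,rate=.03); env.pause(.1); s=st(z)
    if s["wrist_force"][2]>-1: break
env.pause(.2); st("set")
E
```

```text
40.0 t 14.57 tcp in corner mm [-61.97   -39.9749  39.9595] F tester [-0.0293 -0.3035 -4.7052] M [-0.0186  0.1994  0.0297] w 0.0175
39.0 t 14.92 tcp in corner mm [-61.9422 -40.0481  39.0539] F tester [-0.9097  0.1712 -4.8345] M [-0.0261  0.1257 -0.0299] w 0.0177
38.0 t 15.27 tcp in corner mm [-62.0226 -39.9775  37.9993] F tester [-0.2462 -0.0487 -4.3345] M [ 0.0283  0.183  -0.0232] w 0.0177
37.0 t 15.62 tcp in corner mm [-61.9827 -40.0211  36.9899] F tester [-0.7006  0.4797 -4.5287] M [-0.0143  0.1499 -0.0288] w 0.0178
36.0 t 15.97 tcp in corner mm [-61.9926 -40.0242  35.9997] F tester [ 0.2177 -0.0918 -4.698 ] M [ 0.0238  0.1368 -0.0055] w 0.0175
35.0 t 16.32 tcp in corner mm [-62.0141 -40.0066  34.9633] F tester [ 0.1261 -0.4395 -4.5468] M [0.0139 0.1975 0.0412] w 0.0173
34.0 t 16.67 tcp in corner mm [-61.9998 -40.0065  33.9969] F tester [-0.1033  0.0448 -4.3058] M [ 0.0528  0.1232 -0.0065] w 0.0178
33.0 t 17.02 tcp in corner mm [-61.9643 -40.0219  33.965 ] F tester [-2.3834 -1.0556  5.6882] M [-0.3418  0.8113 -0.0049] w 0.0176
set t 17.22 tcp in corner mm [-61.9886 -39.9849  33.9519] F tester [-2.9041 -1.7845  5.357 ] M [-0.3458  0.8168  0.0378] w 0.0177
```

Run:
```python
from h import *
z=33.4; x=-62.; y=-40.
def go(r=.03):
    env.movel(tgt(x,y,z),Rt,rate=r); env.pause(.1); return st((round(x,1),round(y,1)))
x=-53; y=-31; go()
def F(s): return WT.T@s["wrist_force"]
while y<-24:
    y+=.5; s=go()
    if F(s)[1]<-9: break
while x<-45:
    x+=.5; s=go()
    if F(s)[0]<-10: break
env.pause(.3); st("end")
snap("wrist","ws1"); snap("side","ss1")
```

```text
(-53, -31) t 17.89 tcp in corner mm [-52.6091 -31.1436  33.9592] F tester [-2.8488 -2.3007  5.259 ] M [-0.5745  0.6232  0.0613] w 0.0176
(-53, -30.5) t 18.24 tcp in corner mm [-52.5774 -31.1416  33.9828] F tester [-3.3317 -3.3378  5.4554] M [-0.7494  0.5908  0.0741] w 0.0178
(-53, -30.0) t 18.59 tcp in corner mm [-52.5942 -31.1354  33.9614] F tester [-2.4261 -5.2566  6.2628] M [-0.9721  0.5833  0.1299] w 0.0176
(-53, -29.5) t 18.94 tcp in corner mm [-52.5669 -30.9892  33.9635] F tester [-1.8175 -4.8447  5.6842] M [-1.1864  0.6038  0.0642] w 0.0178
(-53, -29.0) t 19.29 tcp in corner mm [-52.4036 -30.6246  34.0159] F tester [-1.7962 -4.5962  6.8453] M [-1.2231  0.43    0.0397] w 0.0173
(-53, -28.5) t 19.64 tcp in corner mm [-52.3079 -30.197   34.001 ] F tester [-1.3902 -5.337   6.0548] M [-1.18    0.4806  0.0755] w 0.0179
(-53, -28.0) t 19.99 tcp in corner mm [-52.2097 -29.6582  33.966 ] F tester [-1.5617 -5.4659  6.2295] M [-1.2297  0.3542 -0.0146] w 0.0177
(-53, -27.5) t 20.34 tcp in corner mm [-52.0954 -29.0989  33.9856] F tester [-0.4673 -5.5958  5.3779] M [-1.1498  0.3539  0.0017]
[... 1272 characters left out ...]
51.0, -24.5) t 23.84 tcp in corner mm [-51.9062 -28.0555  33.9952] F tester [-7.3528 -9.9251 13.4131] M [-2.1684  1.204   0.0764] w 0.0178
(-50.5, -24.5) t 24.19 tcp in corner mm [-51.9215 -28.0622  33.9895] F tester [ -8.3299 -10.8528  13.274 ] M [-2.1939  1.5184  0.1204] w 0.0177
(-50.0, -24.5) t 24.54 tcp in corner mm [-51.9223 -28.0479  34.0087] F tester [-9.2312 -9.1662 15.2879] M [-2.3169  1.7378  0.1079] w 0.0176
(-49.5, -24.5) t 24.89 tcp in corner mm [-51.8794 -28.0519  34.0095] F tester [-10.1109 -10.1427  16.888 ] M [-2.3105  1.976   0.061 ] w 0.0178
end t 25.19 tcp in corner mm [-51.8925 -28.0603  34.0044] F tester [-10.1663 -10.3031  17.2304] M [-2.2843  1.9635  0.1007] w 0.0179
```

Side fence reached: y stalled at -28.06 mm. Along x it stalled 1.9 mm short, with the downward load growing to 17 N, so this looks like friction. I'll ease the downward push and the y push, then move x.

Run:
```python
from h import *
def F(s): return WT.T@s["wrist_force"]
z=33.4;y=-24.5;x=-49.5
def go(r=.03):
    env.movel(tgt(x,y,z),Rt,rate=r); env.pause(.1); return st((round(x,1),round(y,1),round(z,1)))
for z,y in ((34.0,-26.5),(34.4,-27.5)): s=go()
n=0
while n<8:
    n+=1
    f=F(s)
    if f[2]>4: z+=.2
    x+=.7; s=go()
    if F(s)[0]<-15: break
snap("wrist","ws2")
```

```text
(-49.5, -26.5, 34.0) t 25.64 tcp in corner mm [-50.4901 -28.0819  33.9703] F tester [-5.2582 -5.9188  6.1206] M [-1.2701  1.031   0.071 ] w 0.0177
(-49.5, -27.5, 34.4) t 25.99 tcp in corner mm [-49.9395 -28.086   33.9944] F tester [-2.4449 -3.5652 -0.5898] M [-0.9616  0.58    0.0036] w 0.0181
(-48.8, -27.5, 34.4) t 26.34 tcp in corner mm [-49.8785 -28.0557  34.0238] F tester [-4.4959 -4.4625  1.4529] M [-1.0862  0.9356  0.0612] w 0.0179
(-48.1, -27.5, 34.4) t 26.69 tcp in corner mm [-49.6749 -28.0662  34.0823] F tester [-5.828  -4.906   4.2041] M [-1.1363  1.2191  0.0572] w 0.0178
(-47.4, -27.5, 34.6) t 27.04 tcp in corner mm [-49.477  -28.0649  34.1271] F tester [-7.1194 -4.0827  3.1428] M [-1.1685  1.4431  0.0302] w 0.0177
(-46.7, -27.5, 34.6) t 27.39 tcp in corner mm [-49.4853 -28.0624  34.1181] F tester [-9.1501 -4.1936  4.5995] M [-1.2178  1.8361  0.0208] w 0.0175
(-46.0, -27.5, 34.8) t 27.74 tcp in corner mm [-49.4479 -28.0907  34.1595] F tester [-9.7611 -5.0286  4.8796] M [-1.2073  2.0703 -0.0435] w 0.0176
(-45.3, -27.5, 35.0) t 28.09 tcp in corner mm [-49.4433 -28.0881  34.1799] F tester [-11.304   -5.0462   5.7215] M [-1.2274  2.3416 -0.0315] w 0.0174
(-44.6, -27.5, 35.2) t 28.44 tcp in corner mm [-49.4357 -28.0639  34.2205] F tester [-13.1945  -3.8807   5.8987] M [-1.2672  2.5735 -0.0594] w 0.0177
(-43.9, -27.5, 35.4) t 28.79 tcp in corner mm [-49.3916 -28.0798  34.2672] F tester [-14.7251  -4.933    6.8748] M [-1.282   2.9041 -0.0046] w 0.0176
```

X now stalls at -49.4 mm while the force rises, which is end-fence contact. I'll balance the pushes and check tilt and fit.

Run:
```python
from h import *
def go(x,y,z):
    env.movel(tgt(x,y,z),Rt,rate=.03); env.pause(.15); return st((x,y,z))
go(-45.0,-26.5,34.4); go(-45.5,-25.8,34.0); env.pause(.4); s=st("end")
print((WT.T@s["tcp_rot"]))
snap("wrist","ws3"); snap("side","ss3"); snap("top","ts3"); st()
im,P=cloud("ws3"); Q=P.reshape(-1,3); f=(Q-CORN)@WT; ok=np.isfinite(Q[:,2])
k=ok&(abs(f[:,2]-.030)<.003)&(f[:,0]>-.03)&(f[:,0]<.004)&(f[:,1]>-.065)&(f[:,1]<.01)
print("pack top z/tilt",k.sum(),np.linalg.lstsq(np.c_[f[k,:2]+[.05,.028],np.ones(k.sum())],f[k,2],rcond=None)[0])
print("pack x max",np.percentile(f[k&(f[:,0]<.003),0],[95,99]),"y",np.percentile(f[k,1],[.5,2,98,99.5]))
e=ok&(abs(f[:,2]-.024)<.0015)&(f[:,1]>-.055)&(f[:,1]<-.005)&(abs(f[:,0])<.02); g=ok&(abs(f[:,2]-.024)<.0015)&(f[:,0]>-.045)&(f[:,0]<-.005)&(abs(f[:,1])<.02)
print("end x",np.percentile(f[e,0],[1,5,95,99]),"side y",np.percentile(f[g,1],[1,5,95,99]))
show("ws3",(140,100,360,265),"ws3crop",3.4)
```

```text
(-45.0, -26.5, 34.4) t 29.24 tcp in corner mm [-49.4335 -28.082   34.1512] F tester [-15.0161  -7.4178  12.5826] M [-1.7982  2.8123 -0.0128] w 0.0178
(-45.5, -25.8, 34.0) t 29.64 tcp in corner mm [-49.4512 -28.0726  34.1304] F tester [-12.7565  -7.6198  15.3778] M [-2.1373  2.7923 -0.0075] w 0.0179
end t 30.04 tcp in corner mm [-49.4637 -28.087   34.1363] F tester [-14.0661  -8.5765  13.8931] M [-2.1391  2.7492  0.0189] w 0.0178
[[-1.     -0.0084 -0.0005]
 [ 0.0005 -0.0042 -1.    ]
 [ 0.0084 -1.      0.0042]]
 t 30.19 tcp in corner mm [-49.4519 -28.0346  34.1436] F tester [-13.5246  -9.6965  14.9345] M [-2.1831  2.7414  0.0788] w 0.0176
pack top z/tilt 3269 [-0.004  -0.0005  0.0303]
pack x max [-0.0011 -0.0001] y [-0.0557 -0.0548 -0.0014 -0.0005]
end x [-0.0003  0.0004  0.0112  0.0114] side y [0.0007 0.0011 0.0112 0.0117]
```

View pics/ws3crop.png

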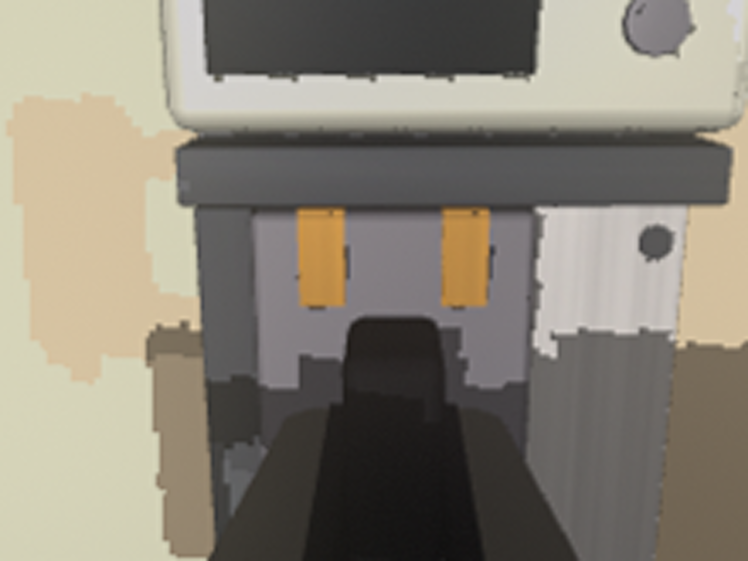

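The pack is flush with the end fence at crop (450,205) and with the side fence at (255,300). Tilt is under 0.01 rad. I'll reduce the downward load so plate friction can't be carrying the side pushes, add a little y push, and recheck.

Run:
```python
from h import *
def go(x,y,z):
    env.movel(tgt(x,y,z),Rt,rate=.03); env.pause(.2); return st((x,y,z))
go(-45.5,-25.0,34.8); s=go(-45.5,-24.5,35.2)
if (s["wrist_force"][2]>5): s=go(-45.5,-24.5,35.5)
env.pause(1.0); s=st("end"); print(WT.T@s["tcp_rot"][:,1])
snap("wrist","ws4")
im,P=cloud("ws4"); Q=P.reshape(-1,3); f=(Q-CORN)@WT; ok=np.isfinite(Q[:,2])
k=ok&(abs(f[:,2]-.030)<.003)&(f[:,0]>-.03)&(f[:,0]<-.001)&(f[:,1]>-.065)&(f[:,1]<.01)
print("pack top z/tilt",k.sum(),np.linalg.lstsq(np.c_[f[k,:2]+[.05,.028],np.ones(k.sum())],f[k,2],rcond=None)[0],"y",np.percentile(f[k,1],[.5,2,98,99.5]))
```

```text
(-45.5, -25.0, 34.8) t 30.64 tcp in corner mm [-49.4395 -27.9992  34.2157] F tester [-11.2411 -10.283    9.5843] M [-2.3232  2.3015  0.0536] w 0.0174
(-45.5, -24.5, 35.2) t 31.09 tcp in corner mm [-49.4631 -28.014   34.221 ] F tester [-11.4774 -10.4278   6.5468] M [-2.3698  2.0424 -0.0075] w 0.0174
(-45.5, -24.5, 35.5) t 31.54 tcp in corner mm [-49.4635 -27.9886  34.2452] F tester [-10.4592  -9.9374   4.8017] M [-2.3538  1.938   0.0394] w 0.0173
end t 32.54 tcp in corner mm [-49.4679 -27.983   34.2501] F tester [ -9.8954 -10.0808   5.3741] M [-2.3313  1.9063  0.0478] w 0.0175
[-0.0088 -0.0055 -0.9999]
pack top z/tilt 3114 [ 0.0039 -0.0016  0.0301] y [-0.0556 -0.0547 -0.0013 -0.0003]
```

Run:
```python
from h import *
st("before"); print(workorder.finish_job())
```

```text
before t 32.59 tcp in corner mm [-49.4623 -28.0256  34.2509] F tester [-10.4742  -9.896    3.4759] M [-2.3633  1.8826  0.073 ] w 0.0177
the job is handed in; nothing more can be done
None
```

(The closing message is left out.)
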